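# Move the effects chain to the new board

### The job

Move the four effect boxes from the old wooden board to the new aluminium one, keeping the chain in the same order from left to right: one box on each rubber pad, centred on it and square to the board, front ends still to the front. Set each box down gently and upright, let go of it, and do not tip any over.

Things in the scene. Friction and masses are not known exactly. Their poses are not given: they have to be found in the camera images.
- mini_box: Loose effect box, the smallest: grey metal case 93 long (x) x 40 wide (y) x 32 high mm; one big black knob (28 mm wide, rising 16 mm above the case) at the back, a foot switch (14 mm) at the front; 0.2 kg. Origin: centre of its underside; x along its length to the back end, y across to its left, z up. Starts on its pad on the old board, front to the board's front.
- fader_box: Loose effect box: black case 108 long x 46 wide x 36 high mm; slide fader with a grey cap (rising 14 mm) in its front half, two small grey knobs (12 mm) at the back; 0.2 kg. Origin: centre of its underside; x along its length to the back end, y across to its left, z up. Starts on its pad on the old board, front to the board's front.
- quad_box: Loose effect box: bare aluminium case 110 long x 54 wide x 35 high mm; four small black knobs in a square (rising 14 mm) at the back, a foot switch (14 mm) at the front; 0.3 kg. Origin: centre of its underside; x along its length to the back end, y across to its left, z up. Starts on its pad on the old board, front to the board's front.
- wood_box: Loose effect box, the widest: wooden cheeks on its long sides, 106 long x 60 wide x 50 high mm; round copper touch plate at the front, three toggles, two small black knobs (rising 13 mm) at the back; 0.3 kg. Origin: centre of its underside; x along its length to the back end, y across to its left, z up. Starts on its pad on the old board, front to the board's front.
- old_board: The old wooden board, two brown slats, 145 deep (x) x 390 long (y) mm, flat top 45 mm high; the nearer or the farther of the two boards. Fixed, front to the robot, turned a little. Origin: middle of its front edge at table height; x to its back, y along it to the left. Pads in a row: centres x 72.5, y -142.5, -47.5, 47.5, 142.5 mm; pad tops at z 47 mm.
- new_board: The new aluminium board, three rails between black end frames, 145 deep x 390 long mm, flat top 35 mm high. Fixed, front to the robot, turned a little. Origin: middle of its front edge at table height; x to its back, y along it to the left. Its four pads are empty, dark grey rubber, 132 (x) x 50 (y) mm. Pads in a row: centres x 72.5, y -142.5, -47.5, 47.5, 142.5 mm; pad tops at z 37 mm.
- pad_of_mini_box: Fixed dark grey rubber pad on the old board, 132 long (x) x 50 wide (y) x 2 mm, on which the small grey box stands at the start (its ends show in front of and behind the box); it stays when the box is taken away and so marks which place of the old row that box had. Origin at the centre of its underside.
- pad_of_fader_box: Fixed dark grey rubber pad on the old board, 132 long (x) x 50 wide (y) x 2 mm, on which the black fader box stands at the start (its ends show in front of and behind the box); it stays when the box is taken away and so marks which place of the old row that box had. Origin at the centre of its underside.
- pad_of_quad_box: Fixed dark grey rubber pad on the old board, 132 long (x) x 50 wide (y) x 2 mm, on which the aluminium four-knob box stands at the start (its ends show in front of and behind the box); it stays when the box is taken away and so marks which place of the old row that box had. Origin at the centre of its underside.
- pad_of_wood_box: Fixed dark grey rubber pad on the old board, 132 long (x) x 50 wide (y) x 2 mm, on which the wooden-cheeked box stands at the start (its ends show in front of and behind the box); it stays when the box is taken away and so marks which place of the old row that box had. Origin at the centre of its underside.
There are look-alikes about, which are no part of the job. Leave any turquoise look-alike of the fader_box alone.

How it is judged:
By the outcome, as a careful person would: the job done as asked, in the order asked, and still so for the second after the job is handed in, with the robot touching nothing.
It also fails if it takes over 112 s, if anything falls off the work surface, if the arm or the gripper's body presses on something with over 40 N, if the wrist force passes 120 N, or if a joint passes its speed limit or range.

### The arm

A 6-joint arm with a two-finger parallel gripper is mounted at the origin on the work surface. World frame = base frame: x ahead of the robot, y to its left, z up, the work surface at z = 0. Lengths are in m, angles in rad, forces in N, time in s.
With the tool pointing down it reaches from about 0.35 to 0.8 m from the base axis. Payload 7.3 kg.
Tool frame: the origin (TCP) lies between the finger pads; the fingertips stand 25 mm ahead of it and the grasp point (between the pads) lies 6 mm ahead of it (r.tip_extent is the distance from the TCP to the fingertips, in m); z points along the fingers, y is the direction in which the jaws open and shut (so a half turn about z gives the same grasp; the last joint's range is limited). The gripper opens to 85 mm and grips with 20 to 120 N. Pads are 22 mm wide; open, the fingers measure 114 mm over their backs; the gripper's body (76 mm by 85 mm) begins 54 mm behind the grasp point. The pads swing forward as they close: fully open they stand 13 mm farther back than shut.
Start: joints at [1.068, 0.342, 1.524, -0, 1.275, -0.146], TCP at [0.183, 0.492, 0.256] pointing down, gripper open.
Joint ranges: [-2.53, 2.53], [-0.77, 2.02], [0.04, 2.7], [-1, 4.14], [0.28, 2.66], [-3.11, 3.11]. Speed limits (rad/s): [2.57, 2.57, 3.14, 3.14, 3.14, 3.14].

### API

Orientations are given as a unit quaternion [x, y, z, w].
In Python, from workcell import r, command_gripper, optics gives the robot as it stands. The module is installed in compiled form; this text tells all that it offers. Calls block until the motion is done:
- r.reach(position, orientation): joint-space move of the TCP to a pose.
- r.move_straight(position, orientation=None, speed=0.15, max_force=None): straight line of the TCP; orientation=None keeps the orientation; speed is the mean speed in m/s. With max_force (N) it stops when the force on the tool has changed by that much, and returns True; else False.
- r.movej(angles): joint-space move.
- command_gripper(opening, force=None): finger opening in m; force is the grip in N (None keeps the last); returns when the fingers have stopped.
- r.hold(seconds).
- r.solve_ik(position, orientation): joint angles nearest the present ones, or None.
- r.read_state(): the state.
- optics.get_image(name): name is "scene" or "top"; returns (picture, depth): 400x640x3 uint8, red, green, blue; 400x640 float32, m along the optical axis (not along the pixel's ray), 0 where there is no reading.
- optics.camera_model(name): a dict with "K" (3x3 intrinsics, pixels), "k1" (the pictures are not rectified: a ray, as slopes to the right and down, at radius r is drawn at 1 + k1 r^2 times it, then the intrinsics apply), "R" (3x3) and "t" (3): a world point X has camera coordinates R X + t. Camera axes: x right, y down, z forward; pixel columns grow to the right and rows downward; lengths in m; the calibration is good to about 2 mm. A picture is of the moment at which its call begins. camera_model takes no time and is no camera call.
A pose or a line that the arm cannot do raises r.PlanningError and nothing moves.
- r.finish_job(): hands the job in, once; it reports no verdict.
The state is a dict: "time_s": time; "joint_positions": joint angles; "dq": joint speeds; "tau": joint torques, N m; "eef_pos": TCP position; "eef_rot": TCP orientation; "contact_force": force on the tool from outside, world axes, zero at the start; "torque": the same for the moment, N m; "grip_width": finger opening in m.
Only numpy, scipy, OpenCV 4.12 (cv2) and the standard library are available. Lean on these libraries where they do the work, as an engineer would, in place of code of your own. Each camera call takes 0.05 s, during which the arm holds its last target.

## Working session

There is one attempt and no reset: what is moved stays moved. The work goes in short steps, each a Python script; the robot and the scene stay as the last script left them, time stands still between calls to the robot, and variables do not carry over. Pictures are saved under pics/ and viewed, and the job is handed in when it is done.

```bash
mkdir -p pics; ls; python3 - <<'E'
from workcell import r, command_gripper, optics
import cv2,numpy as np
for n in("scene","top"):
    im,d=optics.get_image(n); cv2.imwrite(f"pics/{n}0.png",im[:,:,::-1]); np.savez(f"{n}0.npz",im=im,d=d)
    m=optics.camera_model(n); print(n,m, "center",-np.array(m["R"]).T@m["t"])
print(r.read_state()); print(r.tip_extent)
E
```

```text
pics
scene {'K': array([[392.22839624,   0.        , 321.58381299],
       [  0.        , 392.22839624, 197.03680771],
       [  0.        ,   0.        ,   1.        ]]), 'k1': -0.0630931838516325, 'R': array([[-0.36310499,  0.9317263 ,  0.00639234],
       [ 0.66235046,  0.26293904, -0.70153754],
       [-0.65532178, -0.25049781, -0.71260383]]), 't': array([ 0.28099094, -0.33241116,  1.15701081])} center [1.08041628 0.1154259  0.58949524]
top {'K': array([[364.4461755 ,   0.        , 316.59065132],
       [  0.        , 364.4461755 , 201.6215484 ],
       [  0.        ,   0.        ,   1.        ]]), 'k1': 0.0031186284630785096, 'R': array([[ 0.02267477, -0.99968572, -0.01069196],
       [-0.99632419, -0.02171225, -0.08286553],
       [ 0.08260734,  0.01253162, -0.99650338]]), 't': array([-0.09207779,  0.56025122,  0.96402786])} center [ 0.4806439  -0.09196537  1.00609805]
{'time_s': 0.1, 'joint_positions': array([ 1.06802231e+00,  3.42639771e-01,  1.52492672e+00, -4.34897991e-06,
        1.27537927e+00, -1.46019231e-01]), 'dq': array([-1.26396794e-03, -2.11567435e-04, -2.04623738e-03, -7.69367546e-04,
       -7.95990974e-04, -1.45332918e-05]), 'tau': array([ 1.26248029e-03, -4.34449303e+01, -2.46488678e+01, -2.22880344e-04,
        4.77999987e-03,  1.60440663e-05]), 'eef_pos': array([0.18318237, 0.49166384, 0.25570049]), 'eef_rot': array([ 1.77432280e-01,  9.84132780e-01, -6.41929623e-04, -2.13671220e-04]), 'contact_force': array([-0.67841884,  0.0036024 ,  0.15013131]), 'torque': array([0.0131557 , 0.01154915, 0.03696106]), 'grip_width': 0.08538045656188073}
0.025
```

View pics/top0.png

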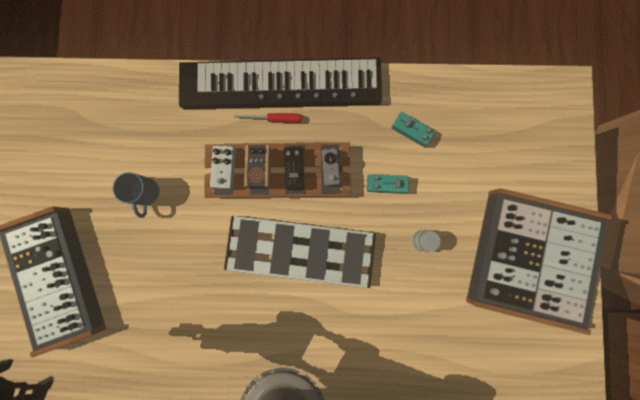

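View pics/scene0.png

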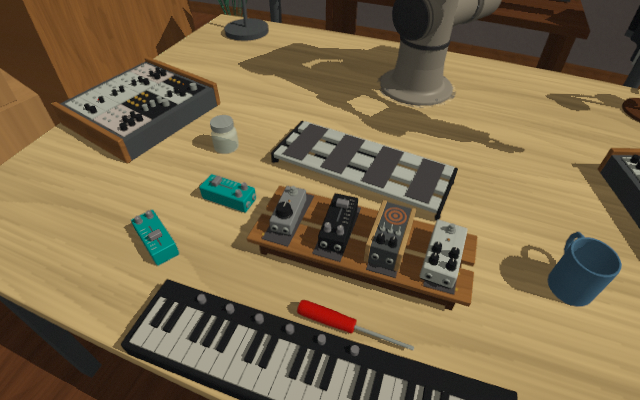

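The top view has +x up and +y left. The old board is the farther one, with quad, wood, fader and mini from left to right. The new board is nearer, with pads around (243–357, 255). Next I'll zoom in and measure.

```bash
cat > h.py <<'E'
from workcell import r, command_gripper, optics
import cv2,numpy as np
from scipy.spatial.transform import Rotation as Ro
def ray(n,uv,z):
    m=optics.camera_model(n);K,R,t=m["K"],m["R"],m["t"];k1=m["k1"]
    uv=np.atleast_2d(np.asarray(uv,float)); z=np.broadcast_to(z,len(uv))
    p=np.c_[(uv[:,0]-K[0,2])/K[0,0],(uv[:,1]-K[1,2])/K[1,1]]; q=p.copy()
    for _ in range(10): q=p/(1+k1*(q**2).sum(1,keepdims=True))
    d=np.c_[q,np.ones(len(q))]@R; c=-R.T@t
    return c+d*((z-c[2])/d[:,2])[:,None]
def proj(n,X):
    m=optics.camera_model(n);X=np.atleast_2d(X)@m["R"].T+m["t"];q=X[:,:2]/X[:,2:]
    q=q*(1+m["k1"]*(q**2).sum(1,keepdims=True)); return q*m["K"][0,0]+m["K"][:2,2]
def cloud(n,d):
    m=optics.camera_model(n);K,R,t=m["K"],m["R"],m["t"];v,u=np.mgrid[:400,:640]
    p=np.c_[(u.ravel()-K[0,2])/K[0,0],(v.ravel()-K[1,2])/K[1,1]];q=p.copy()
    for _ in range(10): q=p/(1+m["k1"]*(q**2).sum(1,keepdims=True))
    X=np.c_[q,np.ones(len(q))]*d.reshape(-1,1)
    return ((X-t)@R).reshape(400,640,3)
E
python3 - <<'E'
from h import *
a=np.load("top0.npz");P=cloud("top",a["d"]);im=a["im"]
print("table z",np.median(P[300:310,150:170,2]),P[300:310,150:170,2].std())
c=cv2.resize(im[135:295,195:385],None,fx=4,fy=4,interpolation=cv2.INTER_CUBIC);cv2.imwrite("pics/z0.png",c[:,:,::-1])
for (u,v) in [(285,265),(243,255),(357,255),(223,185),(280,148),(257,165)]:print(u,v,P[v,u].round(4))
z=P[135:295,195:385,2]
cv2.imwrite("pics/hz.png",cv2.applyColorMap(cv2.resize((np.clip(z,0,.12)/.12*255).astype(np.uint8),None,fx=4,fy=4,interpolation=0),cv2.COLORMAP_JET))
E
```

```text
table z 0.00027397403491389037 0.07096992032340589
285 265 [ 3.916e-01 -2.000e-04  3.510e-02]
243 255 [0.4154 0.1111 0.0381]
357 255 [ 0.4225 -0.189   0.0401]
223 185 [0.5945 0.1598 0.0836]
280 148 [0.7026 0.0216 0.0442]
257 165 [0.6459 0.0725 0.0953]
```

View pics/z0.png

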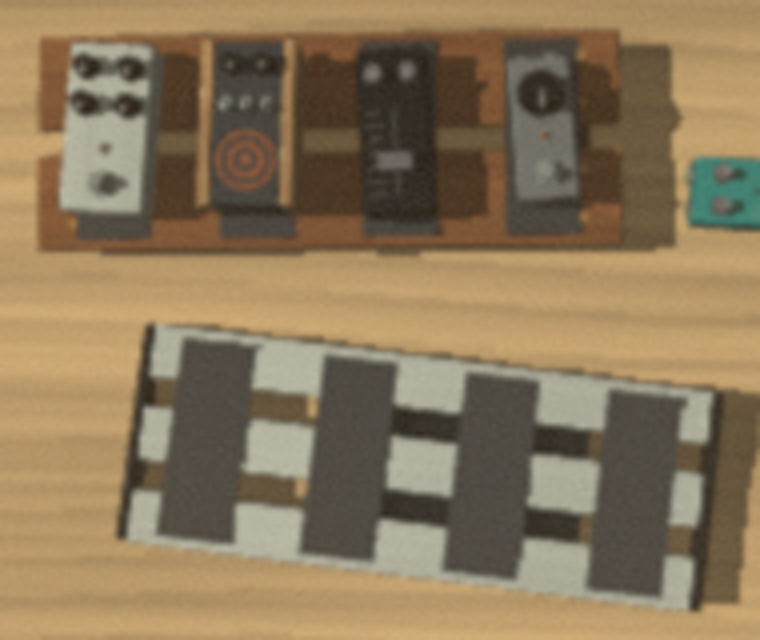

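View pics/hz.png

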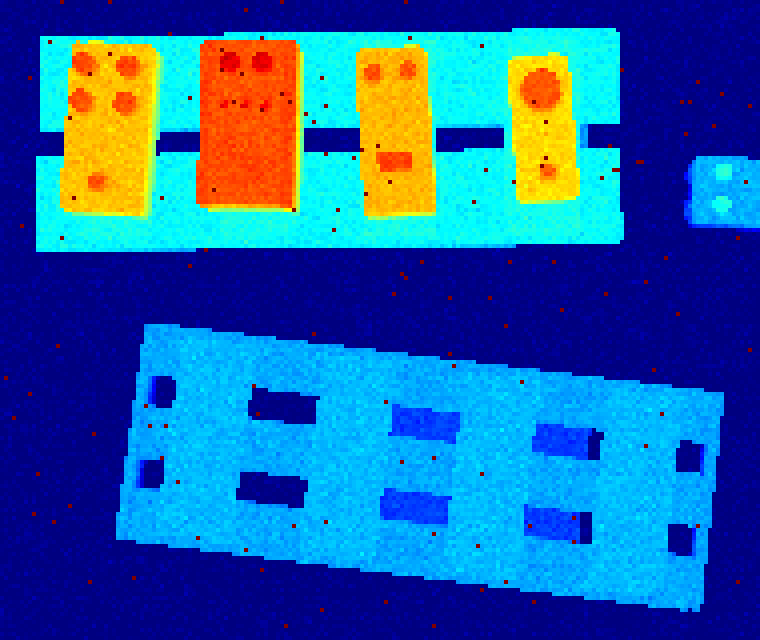

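```bash
cat >> h.py <<'E'
def rectfit(xy):
    # centre and long-axis yaw (closest to +x) from second moments; sizes from uniform-rectangle
    c=xy.mean(0);w,v=np.linalg.eigh(np.cov((xy-c).T)); a=v[:,1]; a=a*np.sign(a[0])
    return c,np.arctan2(a[1],a[0]),np.sqrt(12*w[::-1])
def pads(n,im,d):
    P=cloud(n,d);g=im.astype(int);mx=g.max(2)
    m=(mx<100)&(g.max(2)-g.min(2)<25)&(P[...,2]>.027)&(P[...,2]<.05)&(P[...,0]>.3)&(P[...,0]<.56)&(abs(P[...,1])<.3)
    m=cv2.morphologyEx(m.astype(np.uint8),cv2.MORPH_OPEN,np.ones((5,5)))
    k,l,s,_=cv2.connectedComponentsWithStats(m);out=[]
    for i in range(1,k):
        if s[i,4]<250: continue
        v,u=np.where(l==i);xy=ray(n,np.c_[u,v],.037)[:,:2];out.append(rectfit(xy))
    return sorted(out,key=lambda o:-o[0][1])
def boxat(n,d,xy0,ztop,rad=.09):
    P=cloud(n,d);m=(P[...,2]>ztop-.006)&(P[...,2]<ztop+.022)&(np.hypot(P[...,0]-xy0[0],P[...,1]-xy0[1])<rad)
    m=cv2.medianBlur(m.astype(np.uint8),3)
    k,l,s,_=cv2.connectedComponentsWithStats(m);i=1+np.argmax(s[1:,4])
    v,u=np.where(l==i);xy=ray(n,np.c_[u,v],ztop)[:,:2];return rectfit(xy)
E
python3 - <<'E'
from h import *
for n in("top","scene"):
    a=np.load(n+"0.npz");print(n)
    ps=pads(n,a["im"],a["d"])
    for c,y,s in ps:print("pad",c.round(4),np.degrees(y).round(2),s.round(4))
    C=np.array([p[0] for p in ps])
    if len(C)==4:
        t=np.array([1.5,.5,-.5,-1.5])*.095; dd=(t[:,None]*(C-C.mean(0))).sum(0)/(t**2).sum()
        print("centre",C.mean(0),"yaw",np.degrees(np.arctan2(-dd[0],dd[1])),"pitch",np.hypot(*dd)*.095)
    for nm,x,h in[("quad",(.63,.155),.035),("wood",(.63,.07),.05),("fader",(.63,-.03),.036),("mini",(.63,-.12),.032)]:
        c,y,s=boxat(n,a["d"],x,.047+h);print(nm,c.round(4),np.degrees(y).round(2),s.round(4))
E
```

```text
top
pad [0.4427 0.1033] -4.89 [0.1262 0.0469]
pad [0.4333 0.009 ] -5.11 [0.1256 0.0468]
pad [ 0.4233 -0.0852] -5.34 [0.1267 0.0476]
pad [ 0.4131 -0.1788] -4.46 [0.1234 0.0464]
centre [ 0.42811197 -0.03794797] yaw -5.999515897633083 pitch 0.09456030515210298
quad [0.6424 0.1663] -2.59 [0.1096 0.0547]
wood [0.6455 0.0741] 0.57 [0.1049 0.0608]
fader [ 0.6442 -0.0185] 5.37 [0.1073 0.0458]
mini [ 0.6486 -0.1137] 5.94 [0.0925 0.0396]
scene
pad [0.4465 0.1031] -5.56 [0.1281 0.0484]
pad [0.438  0.0089] -5.17 [0.1286 0.0492]
pad [ 0.4288 -0.0852] -5.29 [0.1284 0.0499]
pad [ 0.4171 -0.1797] -6.8 [0.1261 0.0492]
centre [ 0.4326188  -0.03821073] yaw -5.906604467750937 pitch 0.09474844513938532
quad [0.6486 0.1662] -1.67 [0.1122 0.0548]
wood [0.6511 0.0743] -0.36 [0.1048 0.0602]
fader [ 0.6511 -0.0176] 4.72 [0.1082 0.0456]
mini [ 0.6542 -0.1124] 6.03 [0.0939 0.04  ]
```

The two views agree on the layout and sizes. They differ by about 5 mm in x, but the shift is common to both boards, so it mostly cancels out. I'll refine the board yaw from its outline, then move quad first.

```bash
cat >> h.py <<'E'
def q(yaw): return (Ro.from_euler("z",yaw+np.pi)*Ro.from_euler("x",np.pi)).as_quat()
def move(src,syaw,dst,dyaw,w,gz=.029,off=(0,0)):
    s=np.array(src);e=np.array(dst);zt=.047+gz;H=zt+.085
    t0=r.read_state()["time_s"]
    command_gripper(min(.085,w+.022),40)
    r.reach([*s,zt+.075],q(syaw))
    if r.move_straight([*s,zt],speed=.15,max_force=15): print("HIT on descent",r.read_state()["eef_pos"]); return
    command_gripper(w-.006,40); print("grip",r.read_state()["grip_width"])
    r.move_straight([*s,H],speed=.15)
    print("lifted grip",r.read_state()["grip_width"],r.read_state()["contact_force"].round(1))
    r.move_straight([*e,H-.01],q(dyaw),speed=.2)
    zp=.037+gz
    r.move_straight([*e,zp+.008],speed=.15)
    hit=r.move_straight([*e,zp-.003],speed=.02,max_force=5)
    print("touch",hit,r.read_state()["eef_pos"].round(4),"expected z",zp)
    command_gripper(min(.085,w+.02)); r.move_straight([*e,zp+.08],speed=.15)
    print("time",r.read_state()["time_s"]-t0,r.read_state()["time_s"])
E
python3 - <<'E'
from h import *
a=np.load("top0.npz");P=cloud("top",a["d"])
m=(P[...,2]>.025)&(P[...,2]<.045)&(P[...,0]>.3)&(P[...,0]<.53)&(P[...,1]>-.26)&(P[...,1]<.18)
m=cv2.medianBlur(m.astype(np.uint8),3);cs,_=cv2.findContours(m,0,2);c=max(cs,key=cv2.contourArea)
xy=ray("top",c[:,0].astype(float),.035)[:,:2]
print(cv2.minAreaRect((xy*1000).astype(np.float32)))
f=np.zeros_like(m);cv2.drawContours(f,[c],-1,1,-1);v,u=np.where(f);b,y,s=rectfit(ray("top",np.c_[u,v],.035)[:,:2]);print(b,np.degrees(y),s)
for p,yw in [((.6424,.1663),-2.6),((.6486,-.1137),6),((.443,.103),-5.7),((.413,-.179),-5.7)]:
  for z in (.076,.161): print(r.solve_ik([*p,z],q(np.radians(yw))))
E
```

```text
((429.3542175292969, -37.63151550292969), (388.7115173339844, 144.41172790527344), 84.35382843017578)
[ 0.42875425 -0.03839157] 84.36167128723646 [0.38863817 0.14449333]
[ 0.1379225   0.76227621  1.31406374  0.          1.06525271 -1.38749527]
[ 0.1379225   0.67421946  1.23194048  0.          1.23543271 -1.38749527]
[-0.2898222   0.75405017  1.33156903  0.          1.05597345 -1.96533829]
[-0.2898222   0.66496305  1.24968971  0.          1.2269399  -1.96533829]
[ 0.05966679  0.4631624   1.93659066  0.          0.7418396  -1.41164577]
[ 0.05966679  0.32502726  1.8470937   0.          0.96947169 -1.41164577]
[-0.57953317  0.4569814   1.94905168  0.          0.73555958 -2.05084573]
[-0.57953317  0.31737024  1.8590268   0.          0.96519562 -2.05084573]
```

```bash
cat >> h.py <<'E'
BY=np.radians(-5.75);BC=np.array([.4285,-.0381])
def slot(i): # 0 = leftmost
    return BC+np.array([-np.sin(BY),np.cos(BY)])*(1.5-i)*.095
E
python3 - <<'E'
from h import *
print(slot(0)); move((.6424,.1663),np.radians(-2.4),slot(0),BY,.054)
for n in("top","scene"):
    im,d=optics.get_image(n);np.savez(n+"1.npz",im=im,d=d);cv2.imwrite(f"pics/{n}1.png",im[:,:,::-1])
    c,y,s=boxat(n,d,slot(0),.072);print(n,c,np.degrees(y),s)
E
```

```text
[0.4427768  0.10368301]
grip 0.05355426074343534
lifted grip 0.05336848860634547 [-0.2 -0.2 -3.2]
touch True [0.4432 0.1037 0.0678] expected z 0.066
time 7.3083 7.4083
top [0.47744284 0.09678759] 56.36019777642114 [0.05365639 0.03870685]
scene [0.44970906 0.10337758] -5.696871094163352 [0.11344858 0.05213702]
```

```bash
python3 - <<'E'
from h import *
r.reach([.6486,-.1137,.16],q(np.radians(6)))
im,d=optics.get_image("top");np.savez("top2.npz",im=im,d=d);cv2.imwrite(f"pics/top2.png",cv2.resize(im[130:300,180:400],None,fx=3.5,fy=3.5,interpolation=2)[:,:,::-1])
c,y,s=boxat("top",d,slot(0),.072);print(c,np.degrees(y),s)
e=(c-slot(0));R=np.array([[np.cos(BY),np.sin(BY)],[-np.sin(BY),np.cos(BY)]]);print("err in board frame",R@e)
E
```

```text
[0.45066696 0.10776881] -15.121051083368107 [0.10753886 0.04392338]
err in board frame [0.00744112 0.00485574]
```

View pics/top2.png

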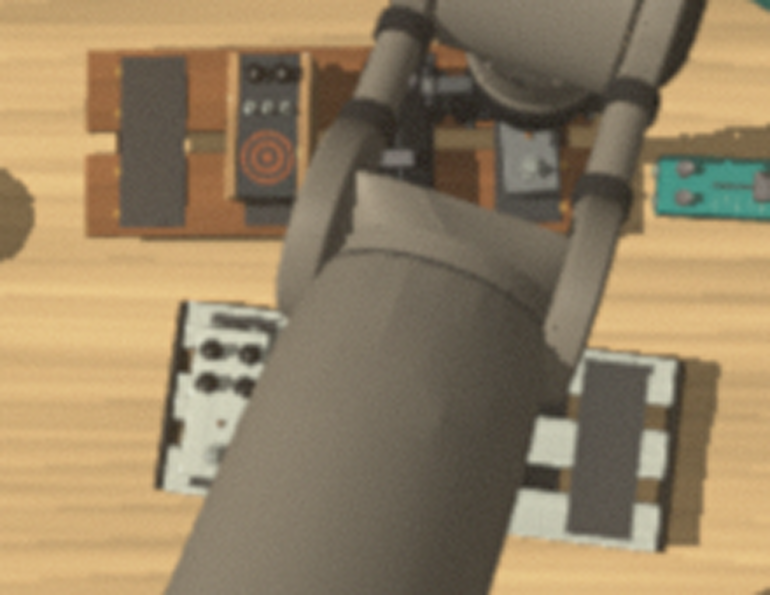

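View pics/scene1.png

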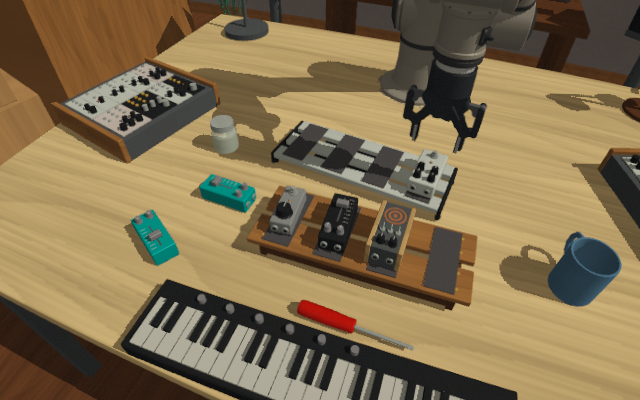

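The quad box stands upright on the left pad, but the arm hides part of it. I'll swing the arm aside for a clean top view.

```bash
cat >> h.py <<'E'
def look(tag):
    r.movej([1.2,.342,1.524,0,1.275,-.146])
    o={}
    for n in("top","scene"):
        im,d=optics.get_image(n);np.savez(n+tag+".npz",im=im,d=d);o[n]=(im,d)
    cv2.imwrite(f"pics/top{tag}.png",cv2.resize(o["top"][0][130:300,180:400],None,fx=3.5,fy=3.5,interpolation=2)[:,:,::-1])
    cv2.imwrite(f"pics/scene{tag}.png",cv2.resize(o["scene"][0][100:320,180:500],None,fx=2.5,fy=2.5,interpolation=2)[:,:,::-1])
    return o
R2=np.array([[np.cos(BY),np.sin(BY)],[-np.sin(BY),np.cos(BY)]])
E
python3 - <<'E'
from h import *
o=look("3")
for n in o:
    c,y,s=boxat(n,o[n][1],slot(0),.072);print(n,c,np.degrees(y),s,"err board frame mm",R2@(c-slot(0))*1000)
print(r.read_state()["time_s"])
E
```

```text
top [0.44315871 0.10312405] -5.281226487671192 [0.1091689  0.05413792] err board frame mm [ 0.43599593 -0.51788665]
scene [0.44943607 0.10348318] -5.409622736650213 [0.11293892 0.05213509] err board frame mm [6.6457906  0.46835002]
11.7167
```

View pics/top3.png

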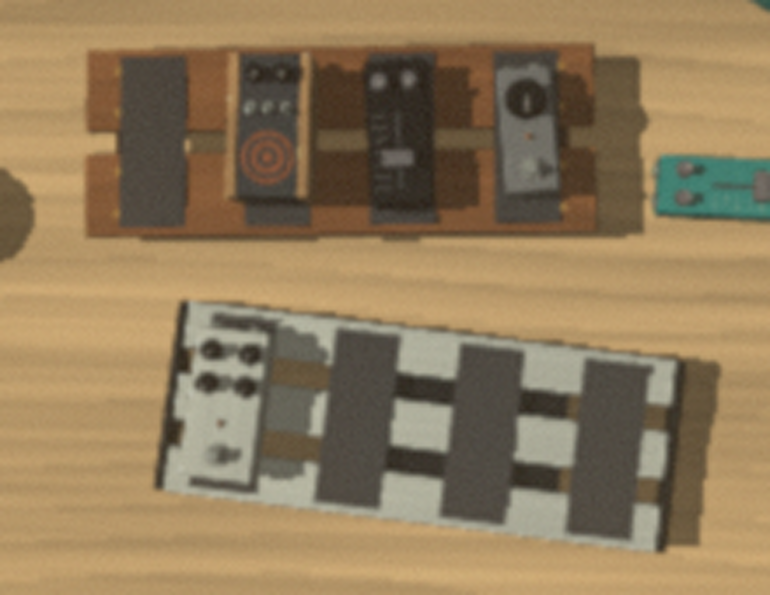

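View pics/scene3.png

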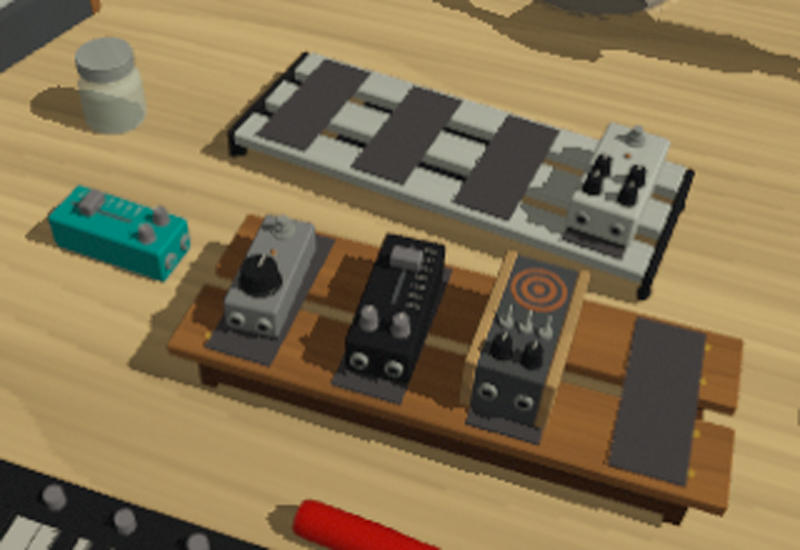

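In the clean top view quad is 0.4 / 0.5 mm off the pad centre, so no correction is needed. The scene view's larger x error is the same offset it showed for quad on the old board. Now I'll move the other three.

```bash
python3 - <<'E'
from h import *
d=np.load("top3.npz")["d"]
for i,(nm,x,w,h,gz) in enumerate([("wood",(.6455,.0741),.060,.05,.031),("fader",(.6442,-.0185),.046,.036,.029),("mini",(.6486,-.1137),.040,.032,.028)],1):
    c,y,s=boxat("top",d,x,.047+h);print(nm,c.round(4),np.degrees(y).round(2),s.round(4),flush=True)
    if np.hypot(*(c-x))>.003: break
    if r.read_state()["eef_pos"][2]<.14: break
    move(c,y,slot(i),BY,w,gz)
    if r.read_state()["contact_force"][2]<-6: break
o=look("4")
for n in o:
  for i,h in enumerate([.035,.05,.036,.032]):
    c,y,s=boxat(n,o[n][1],slot(i),.037+h,.08);print(n,i,c.round(4),np.degrees(y).round(2),s.round(4),"err mm",(R2@(c-slot(i))*1000).round(1))
E
```

```text
wood [0.6454 0.074 ] 0.63 [0.1048 0.0608]
grip 0.0595072336381255
lifted grip 0.059529844814565025 [ 0.3  0.2 -3.8]
touch True [0.4337 0.009  0.0696] expected z 0.068
time 7.775000000000002 19.4917
fader [ 0.6443 -0.0185] 5.19 [0.1074 0.0458]
grip 0.04504912059591975
lifted grip 0.045705641884616656 [-0.4 -0.1 -2.7]
touch True [ 0.4242 -0.0855  0.0677] expected z 0.066
time 6.224999999999998 25.7167
mini [ 0.6486 -0.1137] 5.83 [0.0923 0.0396]
grip 0.03935447377662725
lifted grip 0.039140519601153896 [-0.2  0.3 -2.3]
touch True [ 0.4146 -0.1801  0.0667] expected z 0.065
time 6.275000000000002 31.9917
top 0 [0.443  0.1032] -5.03 [0.1094 0.0541] err mm [ 0.3 -0.5]
top 1 [0.4331 0.009 ] -5.34 [0.1038 0.0602] err mm [-0.2 -0.2]
top 2 [ 0.4244 -0.0854] -5.7 [0.1069 0.0457] err mm [0.7 0.1]
top 3 [ 0.4147 -0.1795] -5.88 [0.0922 0.0398] err mm [0.5 0.5]
scene 0 [0.4497 0.1034] -5.72 [0.1135 0.0521] err mm [7.  0.4]
scene 1 [0.4401 0.0099] -5.86 [0.1065 0.0608] err mm [6.8 1.4]
scene 2 [ 0.4315 -0.0842] -6.03 [0.11   0.0463] err mm [7.6 1.9]
scene 3 [ 0.4201 -0.1786] -4.65 [0.0961 0.0419] err mm [5.7 1.8]
```

View pics/top4.png

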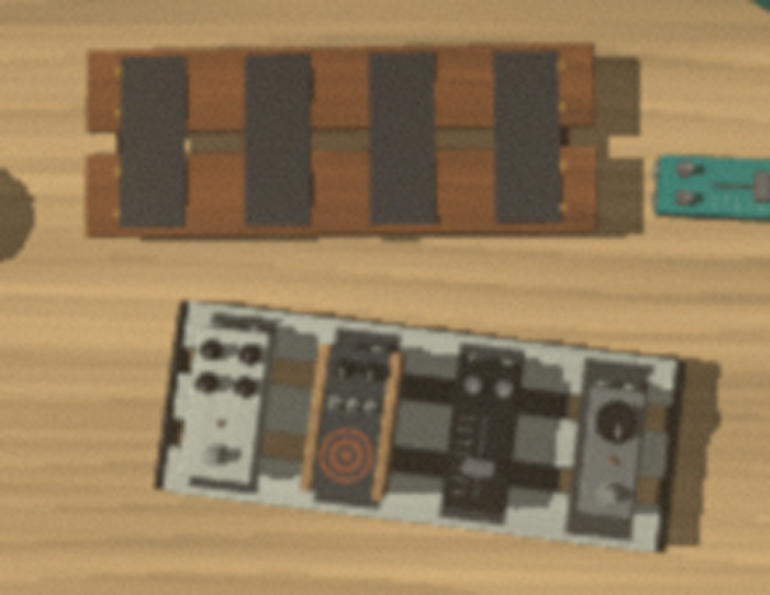

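View pics/scene4.png

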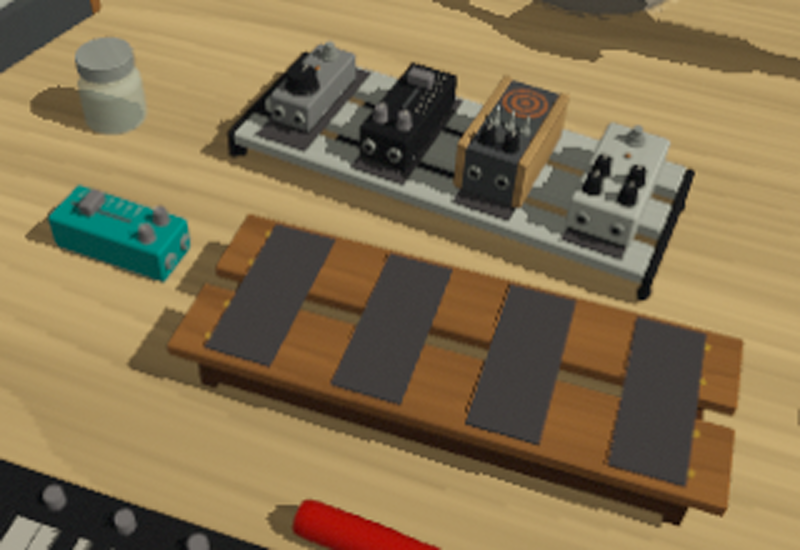

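All four boxes stand upright, one per pad, in the order quad, wood, fader, mini, with the foot-switch/fader/touch-plate ends still to the front. The top view puts each within about 1 mm, and the gripper is clear.

```bash
python3 - <<'E'
from h import *
print(r.read_state()["time_s"],r.read_state()["contact_force"]); r.finish_job()
E
```

```text
34.775 [1.21373063 0.04845643 0.49006125]
the job is handed in; nothing more can be done
```

I moved all four boxes to the new board and handed the job in at about 35 s of the 112 s allowed. From left to right they stand quad, wood, fader, mini, with their front ends still to the front.

- **Handling:** each box was gripped across its width at 40 N and lowered slowly until it touched the pad. I then released it and swung the arm aside. No descent hit anything, and I left the turquoise look-alikes alone.
- **Position:** in the last top view every box centre was within 0.7 mm of its target pad centre.
- **Squareness:** in the same view the boxes measured −5.0° to −5.9°, against my estimate of −5.75° for the board. The board estimate itself ranged from −5.0° to −6.0° depending on what I measured.
- **Disagreement:** the scene camera put the boxes 6–8 mm farther back in x. It showed a 5–7 mm offset on the untouched boxes and about 4 mm on the empty pads, so most of this is that camera's own bias. Measured against the pads in that same view, 2–3 mm remained. I put about half of that down to the visible back faces being counted as part of the box tops, and did not correct for it.

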